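Fix the tumbler's crank: flat to the set screw, then tighten

ROBOT

A 6-joint arm with a two-finger parallel gripper is mounted at the origin on the work surface. World frame = base frame: x ahead of the robot, y to its left, z up, the work surface at z = 0. Lengths are in m, angles in rad, forces in N, time in s.
With the tool pointing down it reaches from about 0.35 to 0.85 m from the base axis. Payload 8.1 kg.
Tool frame: the origin (TCP) lies at the centre of the arm's flange, where the gripper is bolted on; the fingertips stand 186 mm ahead of it and the grasp point (between the pads) lies 167 mm ahead of it (robot.grasp_offset is the distance from the TCP to the grasp point, in m); z points along the fingers, y is the line along which they close (so a half turn about z gives the same grasp; the last joint's range is limited). The gripper opens to 93 mm and grips with 3 to 60 N. Pads are 15 mm wide; open, the fingers measure 128 mm over their backs; the gripper's body (75 mm by 188 mm) begins 65 mm behind the grasp point.
Start: joints at [1.08, 0.13, 1.488, -0, 1.523, -0.085], TCP at [0.237, 0.551, 0.405] pointing down, gripper open.
Joint ranges: [-2.96, 2.96], [-0.89, 2.26], [0.02, 2.5], [-1.34, 4.48], [0, 2.73], [-2.66, 2.66]. Speed limits (rad/s): [2.39, 2.39, 2.79, 3.14, 3.14, 3.14].

INTERFACE

Orientations are given as a rotation vector (axis times angle).
In Python, from plant import robot gives the robot as it stands.
- The arm moves only by the tool drive_tool, never from a script. Its argument "moves" is one flat list of numbers, 7 for each row, row after row: the finger opening in mm, from 0 to 93, then the shift along the tool's x, y, z in mm, then the turn, a rotation vector about the tool's x, y, z in degrees. A call has 1 to 8 rows; each row shifts and turns the commanded pose from where the row before left it, along the tool's axes as they then stand; what a row does not reach is not made up. A row lasts 1/10 s, in which the tool goes at most 50 mm and 8.59 degrees, less where a joint would pass 70% of its speed; a pose out of reach is approached as far as the arm can. A call is refused whole if a number of a shift passes 50 or a number of a turn 8.59, either way. A call with a gripper value outside its range is refused whole. The fingers move at their own pace and stop on an object; "grip_force" is the grip in N (left out, the last holds). Time passes only in rows, so rows that do not move let the fingers close. It gives the time, the measured TCP pose, the force, the opening and the grip force at its end, in the units of the state.
- robot.read_state(): the state, without advancing time (a new reading comes with each control period).
- robot.read_camera(name): name is "scene" or "top" or "wrist"; returns a dict with "color" (420x560x3 uint8, red, green, blue), "depth" (420x560 float32, m along the optical axis (not along the pixel's ray), 0 where there is no reading), "mtx" (3x3 intrinsics, pixels), "R" (3x3) and "t" (3): a world point X has camera coordinates R X + t. Camera axes: x right, y down, z forward; pixel columns grow to the right and rows downward; lengths in m; the calibration is good to about 2 mm. A picture is of the moment at which its call begins.
- robot.close_job(): hands the job in; it is judged then, once.
The state is a dict: "t": time; "q": joint angles; "dq": joint speeds; "joint_torque": joint torques, N m; "tool_pos": TCP position; "orientation": TCP orientation; "force": force on the tool from outside, world axes, zero at the start; "wrist_torque": the same for the moment, N m; "opening": finger opening in m; "gripper_force": force on a finger pad.
Only numpy, scipy, OpenCV 4.12 (cv2) and the standard library are available. Lean on these libraries where they do the work, as an engineer would, in place of code of your own. Each camera call takes 0.05 s, during which the arm holds its last target. There are 200 camera calls.

TASK

The crank of the hand-driven tube tumbler is loose in its drive hub. Turn the crank until the flat on its shaft faces straight up to the set screw on top of the hub (the handle then points straight up) and let go, then fit the larger T-handled hex key into the screw and turn it clockwise until the screw is felt to clamp the flat firmly: snug, not overtightened, and never forcing the key down. Leave the key standing in the screw, let go of it, and do not disturb the other things.

Things in the scene. Friction and masses are not known exactly. Their poses are not given: they have to be found in the camera images.
- tumbler: Hand-cranked tube tumbler, fixed: base plate 150 x 270 x 12 mm, green gear box (120 x 110, top at 172 mm, from +30 to +140 mm along its y), wheel of glass tubes beyond it up to +177 mm, bearing stand at -80 mm (top 143 mm). Origin on the bench exactly below the set screw; z up; y along the crank shaft, from the crank (-y) to the gear box (+y).
- hub: Steel drive hub, a fixed barrel of 48 mm diameter, 55 mm long along y, around the crank shaft. Origin in its bore under the screw, 120 mm (give or take 1.5) above the bench; axes like the tumbler's. The set screw stands in its top.
- crank: Loose crank, steel shaft 24 mm thick with a flat 12 mm wide along its length; arm; black handle bar on the flat's side. Origin on the shaft axis under the screw; y along the shaft; z square to the flat, towards the handle: vertical when the flat faces the screw. Starts leaning 0.6 to 1.4 rad to the tumbler's -x; turns about y, -1.7 to 0.9 rad from upright; stays put (about 3 N at the handle).
- handle (a point): Middle of the crank's handle bar, on the bar's axis: 14 mm diameter, 78 mm long, parallel to the shaft, 60 mm from the shaft's axis (which is 120 mm above the bench) and 158 mm from the screw along the shaft. Turns with the crank.
- screw: Set screw in the hub's top: dark round head 28 mm wide, 18 mm high, hexagon socket 14.5 mm across flats, 13 mm deep. Axis vertical; z up; x points to the middle of a socket flat. Clockwise from above lowers it 5 mm per rad. Turning takes about 0.1 N m; after 0.3 to 1.1 rad (besides 0.1 rad of key play) its tip meets the flat and torque rises: firm from 0.15, overtight at 0.26. Stays where left.
- socket (a point): Centre of the mouth of the screw's hexagon socket, at the top of the screw's head (about 170 mm above the bench at the start). Turns with the screw.
- key: The larger T-handled hex key, steel, loose, 160 g, standing in a hole of the wooden block, tip 12 mm above the bench: hexagon shank 14 mm across flats (12 mm over the lowest 3 mm), cross bar 80 x 14 x 14 mm, middle of the bar 80 mm above the tip. Origin at the tip; z along the shank up to the bar; x along the bar, and square to a flat of the hexagon.
- key_tip (a point): Centre of the lower end of the larger key's shank.
- small_key: A smaller T-handled key (round shank 15 mm, 6 mm hexagon tip, bar 56 mm long) in the other hole of the block, too small for this screw. Origin at its tip.
- key_block: Fixed wooden block 60 x 160 x 42 mm with two round holes 18 mm wide and 30 mm deep at 50 mm either side of its middle along its y; origin under its middle.
- rack: Wooden test tube rack 60 x 160 mm, 99 mm high, loose; origin under its middle.
- screwdriver: Screwdriver lying on the bench.
- matchbox: Cardboard box 54 x 36 x 15 mm.
- cutter: Red plastic pastry cutter, 22 mm high, about 60 x 70 mm.
- beaker: Glass beaker 70 mm wide, 85 mm high.
- jar: White jar with a red cap, 52 mm wide, 55 mm high.
There are look-alikes about, which are no part of the job. Leave any purple look-alike of the key alone.

How it is judged:
On the way, in this order (a step that is already met when the one before it is completed fails the run):
1. the crank is turned so that the flat faces the screw (within 0.1 rad) and let go, before any clamping (angle between the z axis of crank and the z axis of hub, either way round below 0.1 rad and contact force between each of the arm, the fingers and crank below 0.1 N and contact force between screw and crank below 1 N), for 0.2 s.
2. the larger key is down in the screw's socket, the flat still facing the screw and not yet clamped (z of key_tip in the frame of socket below -0.008 m and horizontal distance between key_tip and socket below 0.003 m and angle between the z axis of crank and the z axis of hub, either way round below 0.1 rad and contact force between screw and crank below 5 N), for 0.1 s.
3. the screw clamps the flat with more than 15 N, with the key in its socket (contact force between screw and crank above 15 N and angle between the z axis of crank and the z axis of hub, either way round below 0.1 rad and z of key_tip in the frame of socket below -0.006 m), for 0.2 s.
At the end, for the whole second after the job is handed in: The flat faces the screw within 0.1 rad, the screw presses on it with more than 15 N, and the larger key stands in the socket (at least 6 mm deep, within 0.25 rad of upright), at rest and released (all of step 3 and horizontal distance between key_tip and socket below 0.004 m and angle between key's own z axis and vertical below 0.25 rad and linear speed of key below 0.03 m/s); the robot touches nothing.
It fails at once if the screw is overtightened (more than 40 N on the flat) (contact force between screw and crank above 40 N).
It fails at once if the key is forced: more than 40 N on the screw or hub while it is not yet in the socket, or more than 100 N in all once it is ((contact force between key and hub above 40 N and z of key_tip in the frame of socket above -0.006 m) or contact force between key and hub above 100 N).
It fails at once if another thing is disturbed (moved more than 30 mm) (distance of any of small_key, rack, screwdriver, matchbox, cutter, beaker, jar from where it was at the start of the episode above 0.03 m).
It also fails if it takes over 72 s, if anything falls off the work surface, if the arm or the gripper's body presses on something with over 40 N, if the wrist force passes 120 N, or if a joint passes its speed limit or range.

## Working session

There is one attempt and no reset: what is moved stays moved. The work goes in short steps, Python scripts to look and compute and a tool call to move; the robot and the scene stay as the last step left them, time stands still between calls to the robot, and variables do not carry over. Pictures are saved under pics/ and viewed, at most 10 in all, crops included, and the job is handed in when it is done.

Besides the shell and the picture viewer there is one more tool, called as name(argument=value, ...) on one line, values as JSON. drive_tool: Moves the arm, as the interface text tells. Its arguments: {"type":"object","properties":{"moves":{"type":"array","items":{"type":"number"}},"grip_force":{"type":"number"}},"required":["moves"]}

```bash
ls; mkdir -p pics
python3 - <<'E'
from plant import robot
import cv2,numpy as np
for n in ("scene","top"):
    c=robot.read_camera(n); np.savez(f"pics/{n}0.npz",**c)
    cv2.imwrite(f"pics/{n}0.png",c["color"][:,:,::-1])
    print(n,c["mtx"].tolist(),c["R"].round(3).tolist(),c["t"].round(3).tolist())
print(robot.read_state(), robot.grasp_offset)
E
```

```text
pics
scene [[447.24472622835606, 0.0, 275.99912603619424], [0.0, 447.24472622835606, 207.28841142224795], [0.0, 0.0, 1.0]] [[-0.692, 0.722, 0.002], [0.592, 0.568, -0.572], [-0.414, -0.394, -0.82]] [0.313, -0.222, 1.342]
top [[405.0594998227472, 0.0, 276.46390274974675], [0.0, 405.0594998227472, 211.3674406508724], [0.0, 0.0, 1.0]] [[-0.014, -1.0, 0.015], [-0.999, 0.013, -0.037], [0.037, -0.015, -0.999]] [-0.007, 0.487, 1.147]
{'t': 0.1, 'q': array([ 1.07958043e+00,  1.31068722e-01,  1.48910727e+00, -2.63489356e-05,
        1.52303234e+00, -8.53694065e-02]), 'dq': array([-0.00047548, -0.00086798, -0.00100043,  0.00162572, -0.00149192,
       -0.00105533]), 'joint_torque': array([ 7.09808046e-04, -5.61334062e+01, -4.93099988e+01,  7.70000531e-02,
        2.89612496e-02, -6.58764861e-05]), 'tool_pos': array([0.23675225, 0.55110139, 0.40383688]), 'orientation': array([-6.33046364e-01, -3.07670655e+00,  2.44457937e-03]), 'force': array([-0.41756258,  0.00325732,  0.4867613 ]), 'wrist_torque': array([ 0.03199614, -0.03164532,  0.04232561]), 'gripper_force': 0.0, 'opening': 0.09313365869322346} 0.1673
```

View pics/scene0.png

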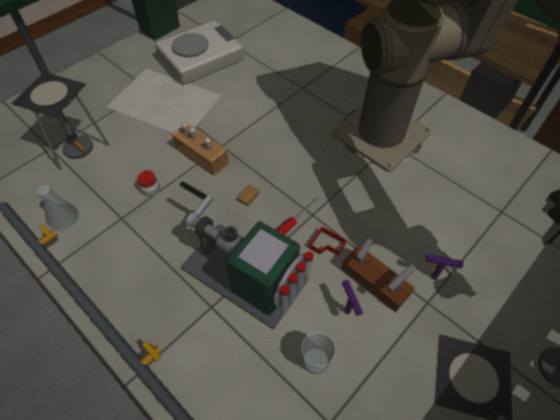

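View pics/top0.png

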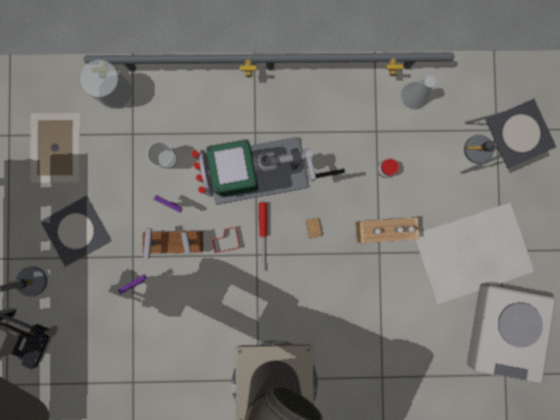

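The scene view shows the tumbler with its hub at about (230,237), the black handle at (193,190), and the key block at (378,272). The larger key is at (402,277) and the small one at (365,250). In the top view the hub screw is near (265,160), the handle at (330,173), the large key bar at (148,243), and the small key at (185,242). The purple look-alikes are at (168,203) and (132,285).

```bash
cat > h.py <<'E'
import numpy as np,cv2
from scipy.spatial.transform import Rotation as Ro
def ray(c,u,v):
    d=c["R"].T@np.linalg.inv(c["mtx"])@np.array([u,v,1.]); o=-c["R"].T@c["t"]; return o,d
def onz(c,u,v,z):
    o,d=ray(c,u,v); return o+d*(z-o[2])/d[2]
def cloud(c):
    H,W=c["depth"].shape; u,v=np.meshgrid(np.arange(W),np.arange(H)); d=c["depth"]
    p=np.stack([u,v,np.ones_like(u)],-1)@np.linalg.inv(c["mtx"]).T*d[...,None]
    return (p-c["t"])@c["R"]
def rect(xy):
    (c,s,a)=cv2.minAreaRect(np.float32(xy)*1000); b=cv2.boxPoints((c,s,a))
    e=b[1]-b[0]; f=b[2]-b[1]; l=e if np.hypot(*e)>np.hypot(*f) else f
    return np.round(c,1),np.round(sorted(s),1),round(float(np.degrees(np.arctan2(l[1],l[0]))),1)
def snap(n,name):
    from plant import robot
    c=robot.read_camera(n); np.savez(f"pics/{name}.npz",**c); cv2.imwrite(f"pics/{name}.png",c["color"][:,:,::-1]); return c
E
python3 - <<'E'
from h import *
for n in("top","scene"):
    c=dict(np.load(f"pics/{n}0.npz")); P=cloud(c); hsv=cv2.cvtColor(c["color"],cv2.COLOR_RGB2HSV)
    bx={"top":dict(key=(135,222,162,265),skey=(170,222,202,265),handle=(310,160,350,185),plate=(195,130,320,205),block=(135,222,210,262)),
        "scene":dict(key=(385,258,420,295),skey=(348,235,380,268),handle=(170,170,215,235),plate=(175,190,325,325),block=(335,230,420,310))}[n]
    def sel(k,f):
        a,b,d,e=bx[k]; p=P[b:e,a:d].reshape(-1,3); h=hsv[b:e,a:d].reshape(-1,3); return p[f(p,h)]
    for k,f in dict(key=lambda p,h:(p[:,2]>.07)&(p[:,2]<.13),skey=lambda p,h:(p[:,2]>.055)&(p[:,2]<.13),
        block=lambda p,h:(p[:,2]>.034)&(p[:,2]<.05),
        handle=lambda p,h:(h[:,2]<60)&(p[:,2]>.08)).items():
        q=sel(k,f); 
        if len(q)>4: print(n,k,len(q),rect(q[:,:2]),"z",np.percentile(q[:,2],[5,50,95]).round(3))
    g=sel("plate",lambda p,h:(p[:,2]>.155)&(p[:,2]<.185)); print(n,"boxtop",len(g),rect(g[:,:2]),np.median(g[:,2]).round(3))
    for u,v in {"top":[(265,160)],"scene":[(230,232)]}[n]: print(P[v,u])
c=cv2.imread("pics/top0.png")[120:275,120:355]; cv2.imwrite("pics/topc.png",cv2.resize(c,None,fx=3.4,fy=3.4,interpolation=2))
E
```

```text
top key 206 (array([405.5, 327.1]), array([16.2, 79.1]), -6.6) z [0.088 0.098 0.101]
top skey 142 (array([405.6, 227.3]), array([15. , 55.5]), 9.6) z [0.071 0.098 0.102]
top block 965 (array([405.1, 278.1]), array([ 59.8, 161.8]), -89.4) z [0.039 0.042 0.045]
top handle 108 (array([528.9, -80. ]), array([ 37.4, 235.4]), -53.9) z [0.135 0.139 0.142]
top boxtop 2582 (array([596.4,  95.2]), array([121.4, 188. ]), -81.5) 0.173
[0.61026882 0.01557404 0.15943623]
scene key 263 (array([407.6, 329.1]), array([15. , 79.9]), -4.5) z [0.089 0.099 0.102]
scene skey 168 (array([408.4, 229.3]), array([14.2, 55.1]), 11.7) z [0.085 0.099 0.102]
scene block 1523 (array([447.4, 279.3]), array([143.3, 159.7]), -89.4) z [0.038 0.043 0.045]
scene handle 340 (array([725.3, 133.2]), array([ 48.3, 689.8]), 63.0) z [0.121 0.138 0.144]
scene boxtop 3631 (array([599.5,  96.5]), array([120. , 189.9]), -80.0) 0.173
[0.6073732  0.01154355 0.15854221]
```

View pics/topc.png

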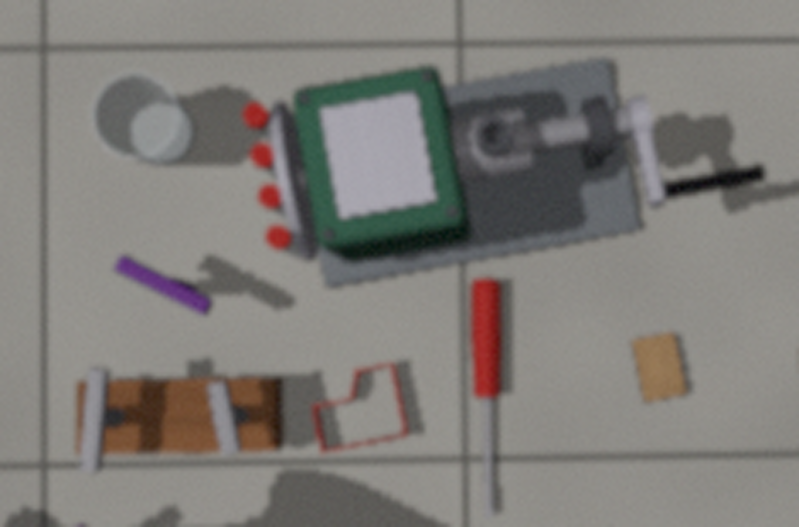

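The enlarged top view shows the socket at crop (497,133), which is full-image pixel (266.2,159.1). The black handle runs from crop (665,190) to (760,173), and the large key bar is at (92,420).

```bash
cat >> h.py <<'E'
def goto(p,yaw_y,p0=None,R0=None):
    """tool-frame shift (mm) and turn about tool z (deg) to TCP p, with tool y at world angle yaw_y (mod 180)"""
    from plant import robot
    s=robot.read_state(); R=Ro.from_rotvec(s["orientation"]).as_matrix(); a=np.degrees(np.arctan2(R[1,1],R[0,1]))
    d=(yaw_y-a+90)%180-90
    c,sn=np.cos(np.radians(yaw_y)),np.sin(np.radians(yaw_y))
    print("pos",s["tool_pos"].round(4),"yaw",a.round(2),"tilt",(R[:,2]*57.3).round(2)[:2],"q6",s["q"][5].round(2),"shift tool mm",(R.T@(np.array(p)-s["tool_pos"])*1000).round(1),"tool-z turn",(-d).round(2))
E
python3 - <<'E'
from h import *
from plant import robot
c=dict(np.load("pics/top0.npz")); P=cloud(c); col=c["color"]
s2=dict(np.load("pics/scene0.npz"));
S=onz(c,266.2,159.1,.170); print("S",S)
m=np.zeros(P.shape[:2],bool); m[164:182,315:350]=1
m&=(col.max(-1)<50)&(P[...,2]>.1); q=P[m]; print(len(q),rect(q[:,:2]),np.median(q[:,2]))
P2=cloud(s2); m=np.zeros(P2.shape[:2],bool); m[178:202,176:210]=1
m&=(s2["color"].max(-1)<50)&(P2[...,2]>.1); q=P2[m]; print(len(q),rect(q[:,:2]),np.median(q[:,2]))
y=np.radians(9); print("pred handle mid", S[:2]-.158*np.array([-np.sin(y),np.cos(y)])-.058*np.array([np.cos(y),np.sin(y)]))
w=snap("wrist","w0"); st=robot.read_state(); R=Ro.from_rotvec(st["orientation"]).as_matrix()
print("wristcam in tool: pos",R.T@(-w["R"].T@w["t"]-st["tool_pos"]),"axes",(w["R"]@R).round(2).tolist(),w["mtx"][0,0])
E
```

```text
S [0.61072362 0.01246467 0.17      ]
93 (array([528. , -79.8]), array([ 34.5, 234.2]), -53.5) 0.1389703358787166
124 (array([ 581.2, -147.3]), array([12. , 72.7]), -78.9) 0.13851347785666226
pred handle mid [ 0.57815434 -0.15266328]
wristcam in tool: pos [ 0.08451879 -0.00055015  0.01985165] axes [[-0.0, 1.0, 0.0], [-0.95, -0.0, -0.3], [-0.3, -0.0, 0.95]] 366.7233729961756
```

drive_tool(moves=[60, 0, 0, -8, 0, 0, 8.1, 60, 0, 0, -8, 0, 0, 8.1, 60, 0, 0, -8, 0, 0, 8.1, 60, 0, 0, -8, 0, 0, 8.1, 60, 0, 0, -8, 0, 0, 8.1, 60, 0, 0, 0, 0, 0, 8.1, 60, 0, 0, 0, 0, 0, 8.2])

```text
t: 0.85
tool_pos: [0.2368, 0.5513, 0.4448]
orientation: [2.027, 2.4, 0.0]
force: [0.7, -0.1, -0.4]
opening: 0.0601
gripper_force: 0.0
```

drive_tool(moves=[60, -42.5, 19.6, 0, 0, 0, 0, 60, -42.5, 19.6, 0, 0, 0, 0, 60, -42.5, 19.6, 0, 0, 0, 0, 60, -42.5, 19.6, 0, 0, 0, 0, 60, -42.5, 19.6, 0, 0, 0, 0, 60, -42.5, 19.6, 0, 0, 0, 0, 60, -42.5, 19.6, 0, 0, 0, 0])

```text
t: 1.55
tool_pos: [0.424, 0.2802, 0.4446]
orientation: [-2.02, -2.406, 0.0]
force: [0.6, 0.7, 0.6]
opening: 0.0599
gripper_force: 0.0
```

drive_tool(moves=[60, -42.5, 19.6, 0, 0, 0, 0, 60, -42.5, 19.6, 0, 0, 0, 0, 60, -42.5, 19.6, 0, 0, 0, 0, 60, -42.5, 19.6, 0, 0, 0, 0, 60, -42.5, 19.6, 0, 0, 0, 0, 60, -42.5, 19.6, 0, 0, 0, 0, 60, -42.5, 19.6, 0, 0, 0, 0, 60, 0, 0, 0, 0, 0, 0])

```text
t: 2.35
tool_pos: [0.6117, 0.0078, 0.4431]
orientation: [-2.026, -2.4, 0.003]
force: [-0.2, 0.9, -0.6]
opening: 0.0598
gripper_force: 0.0
```

Run:
```python
from h import *
goto((.611,.0125,.46),10)
w=snap("wrist","w1"); S=np.array([.611,.0125,.17]); p=w["R"]@S+w["t"]; print("pred px",(w["mtx"]@p/p[2])[:2])
```

```text
pos [0.6117 0.0078 0.4431] yaw 9.66 tilt [-0.09 -0.09] q6 -0.24 shift tool mm [  4.7   0.1 -16.9] tool-z turn -0.34
pred px [277.56524148 207.51758195]
```

View pics/w1.png

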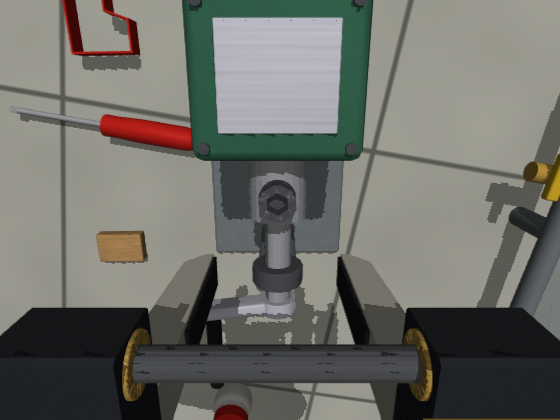

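The wrist view shows the screw head at about (277,204), close to the predicted pixel. The gear box is square to the tool and the handle is partly hidden at (215,350). Next I enlarge the socket and measure it.

Run:
```python
from h import *
c=dict(np.load("pics/w1.npz")); P=cloud(c)
cr=c["color"][176:232,247:307,::-1]; cv2.imwrite("pics/w1c.png",cv2.resize(cr,None,fx=10,fy=10,interpolation=cv2.INTER_CUBIC))
m=np.zeros(P.shape[:2],bool); m[180:228,250:305]=1
h=m&(P[...,2]>.163)&(P[...,2]<.18)&(np.hypot(P[...,0]-.611,P[...,1]-.012)<.02); print(h.sum(),rect(P[h][:,:2]),np.percentile(P[h][:,2],[10,50,90]))
g=m&(P[...,2]>.145)&(P[...,2]<.163)&(np.hypot(P[...,0]-.611,P[...,1]-.012)<.011); print(g.sum(),np.median(P[g],0))
# box top edges
m=(P[...,2]>.16)&(P[...,2]<.18)&(P[...,1]>.03); print(rect(P[m][:,:2]))
```

```text
973 (array([609.7,  15.8]), array([26.7, 28.2]), -81.1) [0.16769133 0.17187163 0.17276079]
253 [0.61037516 0.01333101 0.15925361]
(array([597.9,  87.2]), array([116.4, 120.5]), 9.6)
```

View pics/w1c.png

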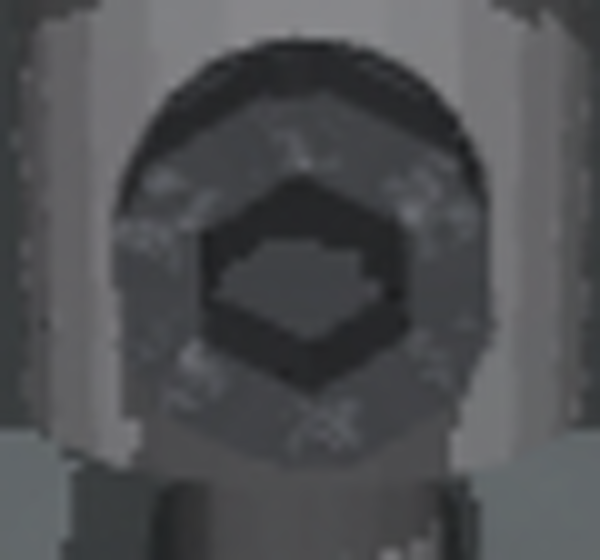

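The crop shows the hexagon socket sharply. Its corners are at crop (303,178), (408,238), (410,325), (308,390), (205,330) and (200,235), with two flats nearly parallel to the image's vertical.

Run:
```python
from h import *
c=dict(np.load("pics/w1.npz"))
k=np.array([(303,178),(408,238),(410,325),(308,390),(205,330),(200,235)])/10-.45+[247,176]
for z in(.169,.1715):
    p=np.array([onz(c,u,v,z)[:2] for u,v in k]); ctr=p.mean(0); d=p-ctr
    a=np.degrees(np.arctan2(d[:,1],d[:,0])); m=np.degrees(np.angle(np.exp(6j*np.radians(a)).mean()))/6
    print(z,ctr,np.hypot(*d.T).round(4),a.round(1),"corner mod60",m,"flat normal mod60",m+30)
H=np.array([.579,-.148]); 
goto((*H,.44),9.7)
```

```text
0.169 [0.61026854 0.01487311] [0.0079 0.0081 0.0082 0.0082 0.0081 0.0084] [ 101.    34.4  -13.1  -79.2 -144.4  164.2] corner mod60 -19.51486879593401 flat normal mod60 10.48513120406599
0.1715 [0.61014213 0.01561871] [0.0078 0.008  0.0081 0.0081 0.0081 0.0084] [ 101.    34.4  -13.1  -79.2 -144.4  164.2] corner mod60 -19.514868795934067 flat normal mod60 10.485131204065933
pos [0.6108 0.01   0.4434] yaw 9.72 tilt [-0.11 -0.01] q6 -0.24 shift tool mm [-150.4  -58.     3.5] tool-z turn 0.02
```

drive_tool(moves=[50, -38, -14.5, 0, 0, 0, 0, 50, -38, -14.5, 0, 0, 0, 0, 50, -38, -14.5, 0, 0, 0, 0, 50, -38, -14.5, 0, 0, 0, 0, 50, 0, 0, 35, 0, 0, 0, 50, 0, 0, 35, 0, 0, 0, 50, 0, 0, 0, 0, 0, 0, 50, 0, 0, 0, 0, 0, 0])

```text
t: 3.2
tool_pos: [0.5788, -0.146, 0.3747]
orientation: [-2.018, -2.405, 0.001]
force: [-1.0, -1.2, 0.2]
opening: 0.0499
gripper_force: 0.0
```

Run:
```python
from h import *
c=snap("wrist","w2"); P=cloud(c)
m=(c["color"].max(-1)<45)&(P[...,2]>.115)&(P[...,2]<.15)&(np.hypot(P[...,0]-.579,P[...,1]+.15)<.06)
print(m.sum(),rect(P[m][:,:2]),np.percentile(P[m][:,2],[50,95]),np.argwhere(m).mean(0))
goto((.579,-.150,.296),9.7)
```

```text
2274 (array([ 578.5, -148.8]), array([13.2, 77.1]), -80.5) [0.13901327 0.14057558] [232.89313984 276.3289358 ]
pos [ 0.5793 -0.1462  0.3764] yaw 10.02 tilt [ 0.07 -0.01] q6 -0.51 shift tool mm [-3.6 -1.1 80.4] tool-z turn 0.32
```

View pics/w2.png

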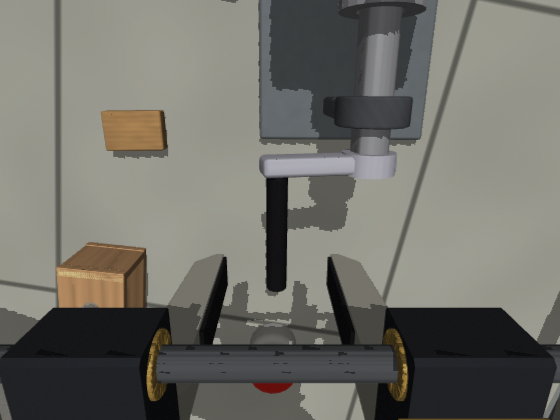

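The handle bar lies at (277,230) between the fingers, with its centre at (0.5785,-0.149) and its top at 0.140. I descend and grip.

drive_tool(moves=[50, -1, 0, 26, 0, 0, 0, 50, -1, 0, 26, 0, 0, 0, 50, 0, 0, 26, 0, 0, 0, 5, 0, 0, 0, 0, 0, 0, 5, 0, 0, 0, 0, 0, 0, 5, 0, 0, 0, 0, 0, 0, 5, 0, 0, 0, 0, 0, 0, 5, 0, 0, 0, 0, 0, 0], grip_force=15)

```text
t: 4.05
tool_pos: [0.5796, -0.1493, 0.2984]
orientation: [2.019, 2.405, -0.0]
force: [-15.0, -4.8, 6.0]
opening: 0.0143
gripper_force: 7.9
```

drive_tool(moves=[5, 0, 0, 0, 0, 0, 0, 5, 0, 0, 0, 0, 0, 0, 5, 0, 0, 0, 0, 0, 0, 5, 0, 0, 0, 0, 0, 0])

```text
t: 4.45
tool_pos: [0.579, -0.1495, 0.2976]
orientation: [-2.021, -2.405, 0.002]
force: [-6.0, -1.5, 4.4]
opening: 0.0133
gripper_force: 15.0
```

drive_tool(moves=[5, 0, 3, -9.6, 0, 0, 0, 5, 0, 4.6, -9.1, 0, 0, 0, 5, 0, 6.1, -8.1, 0, 0, 0, 5, 0, 7.3, -7, 0, 0, 0, 5, 0, 8.5, -5.6, 0, 0, 0, 5, 0, 9.2, -4.2, 0, 0, 0, 5, 0, 9.8, -2.5, 0, 0, 0])

```text
t: 5.15
tool_pos: [0.6269, -0.1419, 0.3455]
orientation: [2.021, 2.403, -0.003]
force: [-6.8, -5.5, 5.9]
opening: 0.0134
gripper_force: 15.0
```

drive_tool(moves=[5, 0, 10.1, -0.9, 0, 0, 0, 5, 0, 0, 0, 0, 0, 0, 5, 0, 0, 0, 0, 0, 0, 5, 0, 0, 0, 0, 0, 0])

```text
t: 5.55
tool_pos: [0.6377, -0.1398, 0.3456]
orientation: [2.018, 2.402, 0.002]
force: [3.7, -5.8, 3.6]
opening: 0.0136
gripper_force: 15.0
```

Run:
```python
from h import *
c=snap("wrist","w3"); t=snap("top","t3")
S=np.array([.610,.0152]); xh=np.array([np.cos(np.radians(9.7)),np.sin(np.radians(9.7))]); yh=np.array([-xh[1],xh[0]])
for n,c in(("w",c),("t",t)):
    P=cloud(c); r=P[...,:2]-S; x=r@xh; y=r@yh
    m=(abs(x)<.02)&(y<-.115)&(y>-.2)&(P[...,2]>.165)&(P[...,2]<.2)&(c["color"].max(-1)<50)
    if m.sum()>5: print(n,m.sum(),"x off mm",1000*np.median(x[m]),np.percentile(P[m][:,2],90), rect(np.c_[x[m],y[m]]))
    m=(abs(x)<.02)&(y<-.105)&(y>-.13)&(P[...,2]>.165)&(P[...,2]<.2)&(c["color"].max(-1)>70)
    if m.sum()>5: print(n,"arm",m.sum(),"x off mm",1000*np.median(x[m]), rect(np.c_[x[m],y[m]]),np.median(P[m][:,2]))
goto((*(S-.155*yh),.347),9.7)
```

```text
w 4602 x off mm 1.7651899789952052 0.18764708556336862 (array([   1.7, -152.1]), array([16.4, 69.4]), 87.9)
w arm 1932 x off mm 1.7029162734493617 (array([   1.8, -111. ]), array([11.8, 20.4]), -1.4) 0.18944822143115905
pos [ 0.6377 -0.1398  0.3456] yaw 9.92 tilt [ 0.26 -0.12] q6 -0.47 shift tool mm [ 2.5 -1.2 -1.4] tool-z turn 0.22
```

The crank is upright to about 0.03 rad. I trim it by 1 mm, release, and rise.

drive_tool(moves=[5, 0, -1, 0, 0, 0, 0, 5, 0, 0, 0, 0, 0, 0, 60, 0, 0, 0, 0, 0, 0, 60, 0, 0, 0, 0, 0, 0, 60, 0, 0, 0, 0, 0, 0, 60, 0, 0, -25, 0, 0, 0, 60, 0, 0, -40, 0, 0, 0, 60, 0, 0, -45, 0, 0, 0])

```text
t: 6.45
tool_pos: [0.6356, -0.1387, 0.4526]
orientation: [-2.017, -2.403, 0.003]
force: [1.2, 0.1, -0.9]
opening: 0.0565
gripper_force: 0.0
```

drive_tool(moves=[60, 0, 0, 0, 0, 0, 0, 60, 0, 0, 0, 0, 0, 0])

```text
t: 6.65
tool_pos: [0.6363, -0.139, 0.4554]
orientation: [2.018, 2.404, 0.002]
force: [-0.5, -0.2, 0.0]
opening: 0.0602
gripper_force: 0.0
```

Run:
```python
from h import *
c=snap("wrist","w4"); t=snap("scene","s4")
S=np.array([.610,.0152]); xh=np.array([np.cos(np.radians(9.7)),np.sin(np.radians(9.7))]); yh=np.array([-xh[1],xh[0]])
for n,c in(("w",c),("s",t)):
    P=cloud(c); r=P[...,:2]-S; x=r@xh; y=r@yh
    m=(abs(x)<.02)&(y<-.125)&(y>-.2)&(P[...,2]>.165)&(P[...,2]<.2)&(c["color"].max(-1)<60)
    if m.sum()>5: print(n,m.sum(),rect(np.c_[x[m],y[m]]))
    # shaft visible: between bearing stand and hub
    m=(abs(x)<.02)&(y<-.03)&(y>-.065)&(P[...,2]>.118)&(P[...,2]<.15)
    if m.sum()>5: print(n,"shaft",m.sum(),rect(np.c_[x[m],y[m]]),np.percentile(P[m][:,2],95))
goto((.4065,.328,.445),84.5)
```

```text
w 1711 (array([   1. , -160.1]), array([13.5, 70.2]), 89.8)
w shaft 1447 (array([  0.3, -47.3]), array([23.4, 34.5]), -90.0) 0.1317242672928809
s 152 (array([   3.4, -159.2]), array([13.5, 67.6]), -89.9)
s shaft 150 (array([  2.7, -47.9]), array([24.4, 34.3]), 89.4) 0.1320977954961461
pos [ 0.6359 -0.1389  0.4519] yaw 9.96 tilt [-0.15  0.05] q6 -0.47 shift tool mm [ 499.5 -145.1    7.9] tool-z turn -74.54
```

drive_tool(moves=[70, 45.4, -13.2, 0, 0, 0, 0, 70, 45.4, -13.2, 0, 0, 0, 0, 70, 45.4, -13.2, 0, 0, 0, 0, 70, 45.4, -13.2, 0, 0, 0, 0, 70, 45.4, -13.2, 0, 0, 0, 0, 70, 45.4, -13.2, 0, 0, 0, 0, 70, 45.4, -13.2, 0, 0, 0, 0, 70, 45.4, -13.2, 0, 0, 0, 0])

```text
t: 7.55
tool_pos: [0.4678, 0.2017, 0.4514]
orientation: [-2.019, -2.404, 0.005]
force: [1.0, 1.1, -0.6]
opening: 0.0703
gripper_force: 0.0
```

drive_tool(moves=[70, 45.4, -13.2, 0, 0, 0, 0, 70, 45.4, -13.2, 0, 0, 0, 0, 70, 45.4, -13.2, 0, 0, 0, 0, 70, 0, 0, 0, 0, 0, -8.28, 70, 0, 0, 0, 0, 0, -8.28, 70, 0, 0, 0, 0, 0, -8.28, 70, 0, 0, 0, 0, 0, -8.28, 70, 0, 0, 0, 0, 0, -8.28])

```text
t: 8.35
tool_pos: [0.4064, 0.3276, 0.4512]
orientation: [-1.029, -2.965, 0.005]
force: [0.1, -0.0, -0.3]
opening: 0.0699
gripper_force: 0.0
```

drive_tool(moves=[70, 0, 0, 20, 0, 0, -8.28, 70, 0, 0, 20, 0, 0, -8.28, 70, 0, 0, 20, 0, 0, -8.28, 70, 0, 0, 0, 0, 0, -8.28, 70, 0, 0, 0, 0, 0, 0, 70, 0, 0, 0, 0, 0, 0])

```text
t: 8.95
tool_pos: [0.4066, 0.3276, 0.3926]
orientation: [-0.158, -3.136, 0.002]
force: [0.1, -0.2, 0.0]
opening: 0.0698
gripper_force: 0.0
```

Run:
```python
from h import *
c=snap("wrist","w5"); P=cloud(c)
m=(P[...,2]>.085)&(P[...,2]<.11)&(np.hypot(P[...,0]-.4065,P[...,1]-.328)<.055)
print(m.sum(),rect(P[m][:,:2]),np.percentile(P[m][:,2],[5,50,95]))
k=rect(P[m][:,:2]); goto((*(k[0]/1000),.259),k[2]+90)
```

```text
1799 (array([404.6, 327.6]), array([14.4, 79.3]), -5.3) [0.09740322 0.0992282  0.1003761 ]
pos [0.4067 0.3277 0.3932] yaw 84.24 tilt [-0.04 -0.02] q6 -0.89 shift tool mm [  2.   -0.2 134.2] tool-z turn -0.46
```

View pics/w5.png

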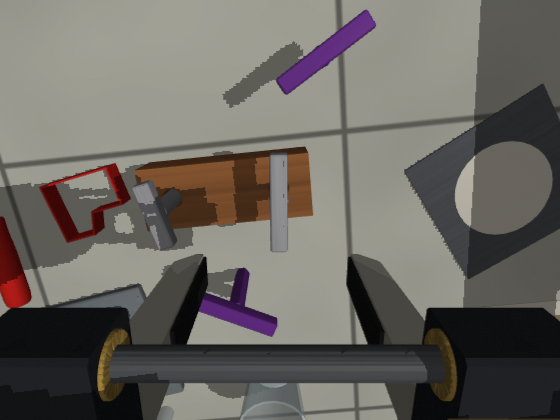

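The larger key's bar is at (279,200), square between the fingers. The purple ones at (235,305) and (325,50) are clear of it. I go down and grip.

drive_tool(moves=[70, 2, 0, 33.5, 0, 0, -0.46, 70, 0, 0, 33.5, 0, 0, 0, 70, 0, 0, 33.5, 0, 0, 0, 70, 0, 0, 33.5, 0, 0, 0, 70, 0, 0, 0, 0, 0, 0, 5, 0, 0, 0, 0, 0, 0, 5, 0, 0, 0, 0, 0, 0, 5, 0, 0, 0, 0, 0, 0], grip_force=60)

```text
t: 9.8
tool_pos: [0.4058, 0.3285, 0.2623]
orientation: [0.14, 3.135, 0.004]
force: [0.0, 0.4, 0.5]
opening: 0.0504
gripper_force: 0.0
```

drive_tool(moves=[5, 0, 0, 0, 0, 0, 0, 5, 0, 0, 0, 0, 0, 0, 5, 0, 0, 0, 0, 0, 0, 5, 0, 0, 0, 0, 0, 0, 5, 0, 0, 0, 0, 0, 0, 5, 0, 0, 0, 0, 0, 0])

```text
t: 10.4
tool_pos: [0.4049, 0.328, 0.2598]
orientation: [0.139, 3.138, 0.0]
force: [-0.4, 0.4, 0.8]
opening: 0.014
gripper_force: 60.0
```

drive_tool(moves=[5, 0, 0, -20, 0, 0, 0, 5, 0, 0, -45, 0, 0, 0, 5, 0, 0, -48, 0, 0, 0, 5, 0, 0, -48, 0, 0, 0, 5, 0, 0, -48, 0, 0, -8, 5, 0, 0, 0, 0, 0, -8, 5, 0, 0, 0, 0, 0, 0, 5, 0, 0, 0, 0, 0, 0])

```text
t: 11.2
tool_pos: [0.4046, 0.3277, 0.4672]
orientation: [0.292, -3.126, 0.002]
force: [0.4, 1.0, -1.7]
opening: 0.0137
gripper_force: 60.0
```

Run:
```python
from h import *
from plant import robot
c=snap("wrist","w6"); P=cloud(c); s=robot.read_state(); R=Ro.from_rotvec(s["orientation"]).as_matrix()
T=(P-s["tool_pos"])@R   # tool frame
for a in range(160,252,8):
    m=(np.hypot(T[...,0],T[...,1])<.025)&(T[...,2]>a/1000)&(T[...,2]<(a+8)/1000)
    if m.sum(): print(a,m.sum(),"x max/med",np.percentile(T[m][:,0],[50,98]).round(4),"y 2/50/98",np.percentile(T[m][:,1],[2,50,98]).round(4),"px",np.argwhere(m).mean(0).round())
goto((.610,.0152,.47),100.5)
cv2.imwrite("pics/w6c.png",cv2.resize(c["color"][100:340,180:380,::-1],None,fx=2.5,fy=2.5,interpolation=2))
```

```text
160 2306 x max/med [0.0089 0.0239] y 2/50/98 [-0.0197 -0.0009  0.0185] px [281. 276.]
168 469 x max/med [0.009  0.0096] y 2/50/98 [-0.0213 -0.0081  0.02  ] px [266. 277.]
176 289 x max/med [0.0089 0.0096] y 2/50/98 [-0.0197  0.0073  0.0177] px [259. 277.]
184 19 x max/med [0.0088 0.0093] y 2/50/98 [-0.0137 -0.0098  0.0112] px [254. 272.]
pos [0.4046 0.3277 0.4667] yaw 100.7 tilt [-0.16 -0.11] q6 -1.18 shift tool mm [-143.8 -345.2   -3.2] tool-z turn 0.2
```

View pics/w6c.png

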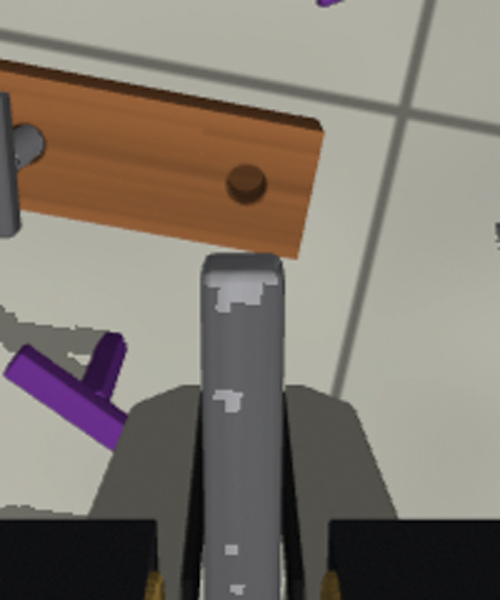

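The key is held and clear of the block, and the empty hole is at crop (247,185). Its shank is hidden behind the bar. I move beside the screw to see the socket from this second yaw, which lets me cancel the camera bias.

drive_tool(moves=[5, -21.6, -38.3, 0, 0, 0, 0, 5, -21.6, -38.3, 0, 0, 0, 0, 5, -21.6, -38.3, 0, 0, 0, 0, 5, -21.6, -38.4, 0, 0, 0, 0, 5, -21.6, -38.4, 0, 0, 0, 0, 5, -21.6, -38.4, 0, 0, 0, 0, 5, -21.6, -38.4, 0, 0, 0, 0, 5, -21.6, -38.4, 0, 0, 0, 0])

```text
t: 12.05
tool_pos: [0.6334, 0.0577, 0.4663]
orientation: [0.294, -3.124, -0.001]
force: [1.3, 0.6, -0.1]
opening: 0.0137
gripper_force: 60.0
```

drive_tool(moves=[5, -21.6, -38.3, 0, 0, 0, 0, 5, 0, 0, 0, 0, 0, 0, 5, 0, 0, 0, 0, 0, 0])

```text
t: 12.35
tool_pos: [0.6615, 0.0247, 0.4656]
orientation: [0.292, -3.123, -0.001]
force: [-0.2, -0.4, -1.7]
opening: 0.0135
gripper_force: 60.0
```

Run:
```python
from h import *
from plant import robot
c=snap("wrist","w7"); s=robot.read_state(); R=Ro.from_rotvec(s["orientation"]).as_matrix(); P=cloud(c)
S=np.array([.610,.0152,.1705]); p=c["R"]@S+c["t"]; u,v=(c["mtx"]@p/p[2])[:2]; print("pred",u,v)
np.set_printoptions(suppress=True)
T=(P-s["tool_pos"])@R
m=(abs(T[...,1])<.012)&(T[...,2]>.15)&(T[...,2]<.168)&(T[...,0]>0.0)&(T[...,0]<.06); print("bar",m.sum(),np.percentile(T[m],[1,50,99],axis=0).round(4).tolist())
a,b=int(u),int(v); print("org",a-30,b-28)
cv2.imwrite("pics/w7c.png",cv2.resize(c["color"][b-28:b+28,a-30:a+30,::-1],None,fx=10,fy=10,interpolation=2))
goto(S+[0,0,.3],100.5)
```

```text
pred 277.4317633558963 140.77404650180623
bar 3561 [[0.0006, -0.0113, 0.151], [0.0184, -0.0015, 0.1619], [0.0402, 0.0112, 0.167]]
org 247 112
pos [0.661  0.0257 0.4666] yaw 100.79 tilt [-0.21  0.03] q6 -1.8 shift tool mm [52.1 -0.8 -3.8] tool-z turn 0.29
```

View pics/w7c.png

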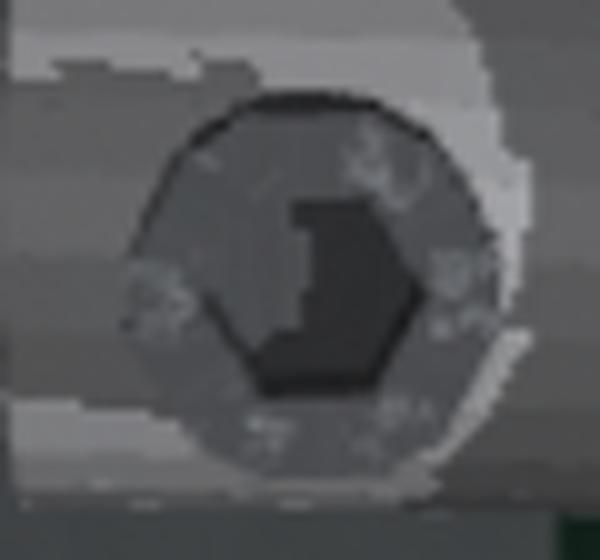

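The crop shows the hexagon centred at (313,292), px (277.8,140.75), against a prediction of (277.4,140.8). It lies square to the tool, so the two views agree to about 0.3 mm. I move over the socket and down to near contact.

drive_tool(moves=[5, 20, 0, 0, 0, 0, 0.2, 5, 20, -0.5, 0, 0, 0, 0, 5, 12, 0, 0, 0, 0, 0, 5, 0, 0, 20, 0, 0, 0, 5, 0, 0, 17, 0, 0, 0, 5, 0, 0, 0, 0, 0, 0, 5, 0, 0, 0, 0, 0, 0, 5, 0, 0, 0, 0, 0, 0])

```text
t: 13.2
tool_pos: [0.6102, 0.0162, 0.4331]
orientation: [-0.294, 3.126, -0.0]
force: [0.2, -0.6, -1.5]
opening: 0.014
gripper_force: 60.0
```

Run:
```python
from h import *
from plant import robot
goto((.610,.0155,.4175),100.6); s=robot.read_state(); print(s["force"],s["wrist_torque"])
```

```text
pos [0.6102 0.0162 0.4331] yaw 100.76 tilt [ 0.09 -0.  ] q6 -1.82 shift tool mm [ 0.3 -0.6 15.6] tool-z turn 0.16
[ 0.2078538  -0.60934617 -1.51219143] [ 0.01729131 -0.00211299  0.0275105 ]
```

drive_tool(moves=[5, 0.2, -0.4, 6, 0, 0, 0, 5, 0, 0, 6, 0, 0, 0, 5, 0, 0, 1.5, 0, 0, 0, 5, 0, 0, 1, 0, 0, 0, 5, 0, 0, 1, 0, 0, 0, 5, 0, 0, 0, 0, 0, 0])

```text
t: 13.8
tool_pos: [0.61, 0.0151, 0.4164]
orientation: [0.294, -3.128, -0.0]
force: [-0.9, -0.4, -0.0]
opening: 0.0138
gripper_force: 60.0
```

drive_tool(moves=[5, 0, 0, 1, 0, 0, 0, 5, 0, 0, 1, 0, 0, 0, 5, 0, 0, 0, 0, 0, 0])

```text
t: 14.1
tool_pos: [0.6102, 0.0152, 0.4158]
orientation: [-0.294, 3.126, -0.0]
force: [-2.0, 0.4, 5.8]
opening: 0.0137
gripper_force: 60.0
```

drive_tool(moves=[5, 0, 0, 0.7, 0, 0, 0, 5, 0, 0, 0, 0, 0, 0, 5, 0, 0, 0, 0, 0, 0])

```text
t: 14.4
tool_pos: [0.6103, 0.0152, 0.4156]
orientation: [-0.294, 3.125, -0.0]
force: [-2.7, 1.9, 7.8]
opening: 0.0135
gripper_force: 60.0
```

Run:
```python
from plant import robot
for i in range(3):
    s=robot.read_state(); print(s["t"],s["tool_pos"].round(4),s["force"].round(1),s["wrist_torque"].round(3)); robot.read_camera("top")
```

```text
14.4 [0.6103 0.0152 0.4156] [-2.7  1.9  7.8] [0.21  0.582 0.039]
14.45 [0.6103 0.0152 0.4156] [-2.   0.7  8.9] [0.201 0.617 0.011]
14.5 [0.6103 0.0152 0.4156] [-3.2  0.5  8.6] [ 0.212  0.585 -0.023]
```

Light contact of 8 N, and the moment points to the rim on the +x side. I shift 0.5 mm to -x and probe.

drive_tool(moves=[5, 0.5, 0, 0, 0, 0, 0, 5, 0, 0, 0.4, 0, 0, 0, 5, 0, 0, 0, 0, 0, 0, 5, 0, 0, 0, 0, 0, 0])

```text
t: 14.95
tool_pos: [0.6099, 0.0152, 0.4156]
orientation: [-0.294, 3.124, -0.0]
force: [-1.6, 1.2, 9.0]
opening: 0.0142
gripper_force: 60.0
```

Run:
```python
from plant import robot
s=robot.read_state(); print(s["t"],s["tool_pos"].round(4),s["force"].round(1),s["wrist_torque"].round(3))
```

```text
14.95 [0.6099 0.0152 0.4156] [-1.6  1.2  9. ] [ 0.358  0.372 -0.004]
```

drive_tool(moves=[5, 0.3, 0.4, 0, 0, 0, 0, 5, 0, 0, 0.3, 0, 0, 0, 5, 0, 0, 0, 0, 0, 0, 5, 0, 0, 0, 0, 0, 0])

```text
t: 15.35
tool_pos: [0.6097, 0.0154, 0.4155]
orientation: [-0.293, 3.124, -0.001]
force: [-1.1, -0.0, 9.9]
opening: 0.0135
gripper_force: 60.0
```

Run:
```python
from plant import robot
s=robot.read_state(); print(s["t"],s["tool_pos"].round(4),s["force"].round(1),s["wrist_torque"].round(3))
```

```text
15.35 [0.6097 0.0154 0.4155] [-1.1 -0.   9.9] [ 0.081  0.323 -0.027]
```

drive_tool(moves=[5, 0.5, 0, 0, 0, 0, 0, 5, 0, 0, 0, 0, 0, 0, 5, 0, 0, 0, 0, 0, 1, 5, 0, 0, 0, 0, 0, 0, 5, 0, 0, 0, 0, 0, 0])

```text
t: 15.85
tool_pos: [0.6093, 0.0153, 0.4155]
orientation: [-0.266, 3.126, -0.001]
force: [-1.1, 0.4, 8.9]
opening: 0.0138
gripper_force: 60.0
```

Run:
```python
from h import *
from plant import robot
s=robot.read_state(); print(s["t"],s["tool_pos"].round(4),s["force"].round(1),s["wrist_torque"].round(3)); goto((.61,.0152,.41),100.6)
```

```text
15.85 [0.6093 0.0153 0.4155] [-1.1  0.4  8.9] [0.232 0.078 0.055]
pos [0.6093 0.0153 0.4155] yaw 99.73 tilt [ 0.27 -0.01] q6 -1.8 shift tool mm [-0.7 -0.2  5.5] tool-z turn -0.87
```

The tip is probably catching with its nose in the mouth. I unload it and probe the socket walls sideways to find the centre.

drive_tool(moves=[5, 0, 0, -2.2, 0, 0, -1, 5, 0, 0, 0, 0, 0, 0, 5, 0, 0, 0, 0, 0, 0])

```text
t: 16.15
tool_pos: [0.6088, 0.0154, 0.4152]
orientation: [-0.293, 3.127, 0.0]
force: [0.7, 0.7, -0.2]
opening: 0.014
gripper_force: 60.0
```

```bash
cat > r.py <<'E'
from h import *
from plant import robot
s=robot.read_state(); R=Ro.from_rotvec(s["orientation"]).as_matrix(); f=R.T@s["force"]; 
print(s["t"].__round__(2),s["tool_pos"].round(4),"tip",(s["tool_pos"]+R@[0,0,.2478]).round(4),"Ftool",f.round(1),"M",s["wrist_torque"].round(3),"yaw",np.degrees(np.arctan2(R[1,1],R[0,1])).round(2),"tilt",(R[:2,2]*57.3).round(2))
E
python3 r.py
```

```text
16.15 [0.6088 0.0154 0.4152] tip [0.609  0.0154 0.1674] Ftool [-0.8  0.6  0.2] M [ 0.329 -0.198 -0.004] yaw 100.72 tilt [0.03 0.01]
```

drive_tool(moves=[5, 0.5, 0, 0, 0, 0, 0, 5, 0.5, 0, 0, 0, 0, 0, 5, 0, 0, 0, 0, 0, 0, 5, 0, 0, 0, 0, 0, 0])

```text
t: 16.55
tool_pos: [0.6077, 0.0152, 0.4147]
orientation: [0.294, -3.128, -0.0]
force: [2.4, 1.9, -1.3]
opening: 0.014
gripper_force: 60.0
```

```bash
python3 r.py
```

```text
16.55 [0.6077 0.0152 0.4147] tip [0.6077 0.0153 0.1669] Ftool [-2.7  1.4  1.3] M [ 0.569 -0.656  0.045] yaw 100.73 tilt [-0.01  0.02]
```

drive_tool(moves=[5, -0.7, 0, 0, 0, 0, 0, 5, -0.7, 0, 0, 0, 0, 0, 5, -0.6, 0, 0, 0, 0, 0, 5, 0, 0, 0, 0, 0, 0, 5, 0, 0, 0, 0, 0, 0])

```text
t: 17.05
tool_pos: [0.6095, 0.0154, 0.4147]
orientation: [0.294, -3.127, -0.0]
force: [-1.4, 1.4, -2.1]
opening: 0.0139
gripper_force: 60.0
```

```bash
python3 r.py
```

```text
17.05 [0.6095 0.0154 0.4147] tip [0.6092 0.0154 0.1669] Ftool [1.1 1.6 2.1] M [ 0.331  0.328 -0.04 ] yaw 100.73 tilt [-0.07  0.  ]
```

Walls found: x balances at about 0.6088, and there is a steady +y push. I shift to balance and read again.

drive_tool(moves=[5, 0.5, 0.5, 0, 0, 0, 0, 5, 0, 0.4, 0, 0, 0, 0, 5, 0, 0, 0, 0, 0, 0, 5, 0, 0, 0, 0, 0, 0])

```text
t: 17.45
tool_pos: [0.609, 0.0161, 0.4151]
orientation: [-0.294, 3.128, -0.001]
force: [-0.4, -0.4, -1.3]
opening: 0.014
gripper_force: 60.0
```

```bash
python3 r.py
```

```text
17.45 [0.609  0.0161 0.4151] tip [0.6091 0.016  0.1673] Ftool [ 0.5 -0.3  1.3] M [-0.041  0.082  0.023] yaw 100.72 tilt [ 0.01 -0.02]
```

drive_tool(moves=[5, 0, 0, 1, 0, 0, 0, 5, 0, 0, 1, 0, 0, 0, 5, 0, 0, 0, 0, 0, 0, 5, 0, 0, 0, 0, 0, 0])

```text
t: 17.85
tool_pos: [0.609, 0.0162, 0.4129]
orientation: [0.294, -3.128, 0.0]
force: [-0.6, -0.3, -1.6]
opening: 0.0136
gripper_force: 60.0
```

```bash
python3 r.py
```

```text
17.85 [0.609  0.0162 0.4129] tip [0.609  0.0162 0.1651] Ftool [ 0.7 -0.2  1.6] M [-0.138  0.119 -0.014] yaw 100.72 tilt [-0.01 -0.01]
```

It is sliding in freely, so I continue down.

drive_tool(moves=[5, 0, 0, 1.2, 0, 0, 0, 5, 0, 0, 1.2, 0, 0, 0, 5, 0, 0, 1.2, 0, 0, 0, 5, 0, 0, 0.9, 0, 0, 0, 5, 0, 0, 0, 0, 0, 0, 5, 0, 0, 0, 0, 0, 0])

```text
t: 18.45
tool_pos: [0.609, 0.0162, 0.4084]
orientation: [0.294, -3.128, 0.0]
force: [-0.3, -0.1, -2.4]
opening: 0.0137
gripper_force: 60.0
```

```bash
python3 r.py
```

```text
18.45 [0.609  0.0162 0.4084] tip [0.609  0.0162 0.1606] Ftool [ 0.3 -0.   2.4] M [-0.084  0.079 -0.023] yaw 100.73 tilt [-0.01 -0.  ]
```

drive_tool(moves=[5, 0, 0, 0.6, 0, 0, 0, 5, 0, 0, 0.6, 0, 0, 0, 5, 0, 0, 0, 0, 0, 0, 5, 0, 0, 0, 0, 0, 0])

```text
t: 18.85
tool_pos: [0.609, 0.0163, 0.4073]
orientation: [-0.294, 3.128, -0.0]
force: [-0.5, -0.9, -0.9]
opening: 0.0139
gripper_force: 60.0
```

```bash
python3 r.py
```

```text
18.85 [0.609  0.0163 0.4073] tip [0.609  0.0162 0.1595] Ftool [ 0.7 -0.8  0.9] M [-0.14   0.105  0.009] yaw 100.73 tilt [ 0. -0.]
```

drive_tool(moves=[5, 0, 0, 0, 0, 0, 3, 5, 0, 0, 0.2, 0, 0, 3, 5, 0, 0, 0.2, 0, 0, 3, 5, 0, 0, 0, 0, 0, 0, 5, 0, 0, 0, 0, 0, 0])

```text
t: 19.35
tool_pos: [0.609, 0.0163, 0.4069]
orientation: [0.05, -3.141, -0.0]
force: [-0.4, -0.8, -1.4]
opening: 0.0138
gripper_force: 60.0
```

```bash
python3 r.py
```

```text
19.35 [0.609  0.0163 0.4069] tip [0.609  0.0163 0.1591] Ftool [ 0.4 -0.8  1.4] M [-0.105  0.189  0.064] yaw 91.82 tilt [-0.01  0.  ]
```

```bash
cat > m.py <<'E'
from plant import robot
import numpy as np
from scipy.spatial.transform import Rotation as Ro
L=[]
for i in range(5):
    robot.read_camera("wrist"); s=robot.read_state(); L.append(np.r_[s["wrist_torque"],s["force"]])
R=Ro.from_rotvec(s["orientation"]).as_matrix(); L=np.array(L)
print("t",round(s["t"],2),"Mz",L[:,2].mean().round(4),"sd",L[:,2].std().round(3),"Mxy",L[:,:2].mean(0).round(2),"F",L[:,3:].mean(0).round(1),"tip",(s["tool_pos"]+R@[0,0,.2478]).round(4),"yaw",np.degrees(np.arctan2(R[1,1],R[0,1])).round(2))
E
python3 m.py
```

```text
t 19.6 Mz 0.0142 sd 0.039 Mxy [-0.1   0.22] F [-0.8 -0.8 -1.3] tip [0.609  0.0162 0.1591] yaw 91.76
```

drive_tool(moves=[5, 0, 0, 0.2, 0, 0, 2, 5, 0, 0, 0.2, 0, 0, 2, 5, 0, 0, 0.2, 0, 0, 2, 5, 0, 0, 0, 0, 0, 0])

```text
t: 20.0
tool_pos: [0.609, 0.0163, 0.4064]
orientation: [-0.117, -3.139, -0.0]
force: [-0.4, -1.0, -0.7]
opening: 0.0136
gripper_force: 60.0
```

```bash
python3 m.py
```

```text
t 20.25 Mz 0.0331 sd 0.015 Mxy [-0.03  0.27] F [-1.3 -0.2 -0.1] tip [0.609  0.0163 0.1586] yaw 85.77
```

drive_tool(moves=[5, 0, 0, 0.2, 0, 0, 2, 5, 0, 0, 0.1, 0, 0, 1, 5, 0, 0, 0, 0, 0, 0])

```text
t: 20.55
tool_pos: [0.609, 0.0163, 0.4061]
orientation: [0.199, 3.135, 0.0]
force: [-0.3, -0.0, -0.0]
opening: 0.0139
gripper_force: 60.0
```

```bash
python3 m.py
```

```text
t 20.8 Mz 0.0525 sd 0.023 Mxy [0.11 0.32] F [-1.2  0.4  0.5] tip [0.6091 0.0163 0.1583] yaw 82.76
```

drive_tool(moves=[5, 0, 0, 0.1, 0, 0, 1.5, 5, 0, 0, 0.1, 0, 0, 1.5, 5, 0, 0, 0, 0, 0, 0])

```text
t: 21.1
tool_pos: [0.609, 0.0163, 0.4058]
orientation: [0.284, 3.129, 0.0]
force: [-1.1, 0.9, 0.4]
opening: 0.014
gripper_force: 60.0
```

```bash
python3 m.py
```

```text
t 21.35 Mz 0.0445 sd 0.024 Mxy [0.16 0.29] F [-1.   0.9  0.1] tip [0.609  0.0163 0.158 ] yaw 79.74
```

drive_tool(moves=[5, 0, 0, 0.1, 0, 0, 1.5, 5, 0, 0, 0.1, 0, 0, 1.5, 5, 0, 0, 0, 0, 0, 0])

```text
t: 21.65
tool_pos: [0.609, 0.0163, 0.4056]
orientation: [-0.365, -3.12, -0.0]
force: [-1.3, 0.9, 0.2]
opening: 0.014
gripper_force: 60.0
```

```bash
python3 m.py
```

```text
t 21.9 Mz 0.0391 sd 0.026 Mxy [0.29 0.22] F [-0.9  0.8 -0.3] tip [0.609  0.0163 0.1578] yaw 76.74
```

drive_tool(moves=[5, 0, 0, 0.1, 0, 0, 1.5, 5, 0, 0, 0.15, 0, 0, 1.5, 5, 0, 0, 0, 0, 0, 0])

```text
t: 22.2
tool_pos: [0.609, 0.0163, 0.4053]
orientation: [-0.447, -3.11, -0.0]
force: [-0.7, 0.9, 0.0]
opening: 0.0139
gripper_force: 60.0
```

```bash
python3 m.py
```

```text
t 22.45 Mz 0.0493 sd 0.026 Mxy [0.35 0.22] F [-0.7  1.3 -0.6] tip [0.609  0.0163 0.1576] yaw 73.74
```

drive_tool(moves=[5, 0, 0, 0.1, 0, 0, 1.5, 5, 0, 0, 0.15, 0, 0, 1.5, 5, 0, 0, 0, 0, 0, 0])

```text
t: 22.75
tool_pos: [0.609, 0.0163, 0.4051]
orientation: [-0.528, -3.097, -0.0]
force: [-0.3, 1.0, -0.9]
opening: 0.014
gripper_force: 60.0
```

```bash
python3 m.py
```

```text
t 23.0 Mz 0.0537 sd 0.028 Mxy [0.44 0.16] F [-0.5  1.7 -0.7] tip [0.609  0.0163 0.1573] yaw 70.74
```

drive_tool(moves=[5, 0, 0.3, 0.1, 0, 0, 1.5, 5, 0, 0.1, 0.15, 0, 0, 1.5, 5, 0, 0, 0, 0, 0, 0])

```text
t: 23.3
tool_pos: [0.6091, 0.0166, 0.4048]
orientation: [-0.609, -3.082, 0.0]
force: [-1.5, 0.6, -0.2]
opening: 0.0138
gripper_force: 60.0
```

```bash
python3 m.py
```

```text
t 23.55 Mz 0.0597 sd 0.024 Mxy [0.21 0.3 ] F [-1.1  1.2 -1.1] tip [0.6091 0.0165 0.157 ] yaw 67.73
```

drive_tool(moves=[5, 0, 0, 0.1, 0, 0, 1.5, 5, 0, 0, 0.15, 0, 0, 1.5, 5, 0, 0, 0, 0, 0, 0])

```text
t: 23.85
tool_pos: [0.6091, 0.0166, 0.4046]
orientation: [-0.69, -3.065, 0.0]
force: [-1.9, 0.4, -1.0]
opening: 0.0138
gripper_force: 60.0
```

```bash
python3 m.py
```

```text
t 24.1 Mz 0.0649 sd 0.021 Mxy [0.17 0.3 ] F [-0.9  0.7 -1.5] tip [0.6091 0.0166 0.1568] yaw 64.74
```

drive_tool(moves=[5, 0, 0, 0.1, 0, 0, 1.5, 5, 0, 0, 0.15, 0, 0, 1.5, 5, 0, 0, 0, 0, 0, 0])

```text
t: 24.4
tool_pos: [0.6092, 0.0166, 0.4043]
orientation: [-0.77, -3.046, 0.0]
force: [-1.2, 0.8, -2.3]
opening: 0.014
gripper_force: 60.0
```

```bash
python3 m.py
```

```text
t 24.65 Mz 0.0714 sd 0.021 Mxy [0.18 0.26] F [-0.7  0.5 -1.9] tip [0.6091 0.0167 0.1565] yaw 61.74
```

drive_tool(moves=[5, 0, 0, 0.1, 0, 0, 1.5, 5, 0, 0, 0.15, 0, 0, 1.5, 5, 0, 0, 0, 0, 0, 0])

```text
t: 24.95
tool_pos: [0.6091, 0.0167, 0.4041]
orientation: [-0.849, -3.025, -0.0]
force: [-1.3, 0.1, -2.3]
opening: 0.0139
gripper_force: 60.0
```

```bash
python3 m.py
```

```text
t 25.2 Mz 0.0572 sd 0.034 Mxy [0.24 0.22] F [-1.   1.  -1.9] tip [0.6091 0.0167 0.1563] yaw 58.74
```

drive_tool(moves=[5, 0, 0, 0.1, 0, 0, 1.5, 5, 0, 0, 0.15, 0, 0, 1.5, 5, 0, 0, 0, 0, 0, 0])

```text
t: 25.5
tool_pos: [0.6092, 0.0167, 0.4039]
orientation: [-0.928, -3.001, -0.0]
force: [-0.6, 1.3, -1.6]
opening: 0.0133
gripper_force: 60.0
```

```bash
python3 m.py
```

```text
t 25.75 Mz 0.0716 sd 0.028 Mxy [0.3  0.19] F [-0.4  1.2 -2.4] tip [0.6092 0.0167 0.156 ] yaw 55.74
```

drive_tool(moves=[5, 0, 0, 0.1, 0, 0, 1.5, 5, 0, 0, 0.15, 0, 0, 1.5, 5, 0, 0, 0, 0, 0, 0])

```text
t: 26.05
tool_pos: [0.6092, 0.0167, 0.4036]
orientation: [-1.006, -2.976, -0.0]
force: [-1.6, 0.4, -2.8]
opening: 0.0136
gripper_force: 60.0
```

```bash
python3 m.py
```

```text
t 26.3 Mz 0.0601 sd 0.026 Mxy [0.34 0.17] F [-0.1  1.7 -2.4] tip [0.6092 0.0167 0.1558] yaw 52.74
```

drive_tool(moves=[5, 0.2, 0.2, 0.1, 0, 0, 1.5, 5, 0, 0, 0.15, 0, 0, 1.5, 5, 0, 0, 0, 0, 0, 0])

```text
t: 26.6
tool_pos: [0.6091, 0.0169, 0.4033]
orientation: [1.084, 2.949, -0.0]
force: [-1.9, 1.5, -3.1]
opening: 0.014
gripper_force: 60.0
```

```bash
python3 m.py
```

```text
t 26.85 Mz 0.0743 sd 0.022 Mxy [0.21 0.12] F [-0.8  0.8 -2.9] tip [0.6091 0.0169 0.1556] yaw 49.73
```

drive_tool(moves=[5, 0, 0, 0.1, 0, 0, 1.5, 5, 0, 0, 0.15, 0, 0, 1.5, 5, 0, 0, 0, 0, 0, 0])

```text
t: 27.15
tool_pos: [0.6091, 0.0169, 0.4031]
orientation: [1.161, 2.919, 0.0]
force: [-0.6, 1.5, -2.2]
opening: 0.014
gripper_force: 60.0
```

```bash
python3 m.py
```

```text
t 27.4 Mz 0.0584 sd 0.04 Mxy [0.21 0.06] F [-0.2  0.9 -3.3] tip [0.6091 0.017  0.1553] yaw 46.74
```

drive_tool(moves=[5, 0, 0, 0.2, 0, 0, 1.5, 5, 0, 0, 0.2, 0, 0, 1.5, 5, 0, 0, 0, 0, 0, 0])

```text
t: 27.7
tool_pos: [0.6091, 0.0169, 0.4028]
orientation: [1.237, 2.888, 0.0]
force: [0.2, 0.3, -2.4]
opening: 0.0139
gripper_force: 60.0
```

```bash
python3 m.py
```

```text
t 27.95 Mz 0.0597 sd 0.033 Mxy [0.23 0.05] F [-0.1  1.4 -2.1] tip [0.6092 0.0169 0.155 ] yaw 43.74
```

drive_tool(moves=[5, 0, 0, 0.1, 0, 0, 1.5, 5, 0, 0, 0.15, 0, 0, 1.5, 5, 0, 0, 0, 0, 0, 0])

```text
t: 28.25
tool_pos: [0.6091, 0.0169, 0.4025]
orientation: [1.312, 2.854, 0.0]
force: [-0.8, 1.6, -1.6]
opening: 0.0137
gripper_force: 60.0
```

```bash
python3 m.py
```

```text
t 28.5 Mz 0.0586 sd 0.029 Mxy [0.28 0.02] F [-0.4  1.4 -1.7] tip [0.6092 0.0169 0.1547] yaw 40.74
```

drive_tool(moves=[5, 0, 0, 0.1, 0, 0, 1.5, 5, 0, 0, 0.15, 0, 0, 1.5, 5, 0, 0, 0, 0, 0, 0])

```text
t: 28.8
tool_pos: [0.6091, 0.0169, 0.4023]
orientation: [1.386, 2.819, 0.0]
force: [0.1, 1.3, -1.6]
opening: 0.0141
gripper_force: 60.0
```

```bash
python3 m.py
```

```text
t 29.05 Mz 0.0714 sd 0.015 Mxy [ 0.34 -0.06] F [ 0.4  1.8 -1.8] tip [0.6092 0.017  0.1545] yaw 37.74
```

drive_tool(moves=[5, 0, 0, 0.1, 0, 0, 1, 5, 0, 0, 0.1, 0, 0, 1, 5, 0, 0, 0, 0, 0, 0])

```text
t: 29.35
tool_pos: [0.6092, 0.017, 0.4022]
orientation: [1.434, 2.795, 0.0]
force: [0.3, 2.0, -1.6]
opening: 0.014
gripper_force: 60.0
```

```bash
python3 m.py
```

```text
t 29.6 Mz 0.0671 sd 0.028 Mxy [ 0.37 -0.08] F [ 0.4  1.6 -0.7] tip [0.6092 0.0169 0.1543] yaw 35.74
```

drive_tool(moves=[5, 0, 0, 0.1, 0, 0, 1, 5, 0, 0, 0.1, 0, 0, 1, 5, 0, 0, 0, 0, 0, 0])

```text
t: 29.9
tool_pos: [0.6092, 0.017, 0.4021]
orientation: [1.483, 2.769, 0.0]
force: [0.3, 1.8, 1.0]
opening: 0.0138
gripper_force: 60.0
```

```bash
python3 m.py
```

```text
t 30.15 Mz 0.1193 sd 0.047 Mxy [ 0.39 -0.05] F [0.4 1.8 1.1] tip [0.6093 0.0169 0.1543] yaw 33.74
```

drive_tool(moves=[5, 0, 0, 0.1, 0, 0, 1, 5, 0, 0, 0.1, 0, 0, 1, 5, 0, 0, 0, 0, 0, 0])

```text
t: 30.45
tool_pos: [0.6092, 0.017, 0.4019]
orientation: [1.531, 2.743, 0.0]
force: [-0.2, 1.7, 2.5]
opening: 0.014
gripper_force: 60.0
```

```bash
python3 m.py
```

```text
t 30.7 Mz 0.1156 sd 0.033 Mxy [ 0.4 -0. ] F [0.1 2.1 4. ] tip [0.6093 0.0169 0.1541] yaw 31.73
```

The torque has started to rise, so I now use single-degree steps without lowering.

drive_tool(moves=[5, 0, 0, 0, 0, 0, 1, 5, 0, 0, 0, 0, 0, 0])

```text
t: 30.9
tool_pos: [0.6092, 0.0169, 0.4019]
orientation: [1.555, 2.73, 0.0]
force: [-0.2, 2.0, 3.9]
opening: 0.0139
gripper_force: 60.0
```

```bash
sed -i 's/range(5)/range(8)/' m.py; python3 m.py
```

```text
t 31.3 Mz 0.1503 sd 0.015 Mxy [ 0.43 -0.04] F [0.2 1.7 5.1] tip [0.6092 0.0169 0.154 ] yaw 30.74
```

drive_tool(moves=[5, 0, 0, -0.1, 0, 0, 1, 5, 0, 0, 0, 0, 0, 0])

```text
t: 31.5
tool_pos: [0.6092, 0.0169, 0.4018]
orientation: [1.578, 2.716, 0.0]
force: [0.7, 1.7, 5.0]
opening: 0.0137
gripper_force: 60.0
```

```bash
python3 m.py
```

```text
t 31.9 Mz 0.1435 sd 0.034 Mxy [ 0.44 -0.17] F [0.5 2.  4.9] tip [0.6092 0.0169 0.154 ] yaw 29.73
```

drive_tool(moves=[5, 0, 0, -0.1, 0, 0, 1, 5, 0, 0, 0, 0, 0, 0])

```text
t: 32.1
tool_pos: [0.6092, 0.0169, 0.4018]
orientation: [1.602, 2.702, 0.0]
force: [1.4, 1.7, 3.8]
opening: 0.0139
gripper_force: 60.0
```

```bash
python3 m.py
```

```text
t 32.5 Mz 0.15 sd 0.021 Mxy [ 0.43 -0.26] F [1.4 1.9 4.2] tip [0.6091 0.0169 0.154 ] yaw 28.73
```

drive_tool(moves=[5, 0, 0, -0.1, 0, 0, 1, 5, 0, 0, 0, 0, 0, 0])

```text
t: 32.7
tool_pos: [0.6091, 0.0169, 0.4018]
orientation: [-1.626, -2.688, 0.0]
force: [1.3, 1.2, 3.3]
opening: 0.0138
gripper_force: 60.0
```

```bash
python3 m.py
```

```text
t 33.1 Mz 0.1793 sd 0.018 Mxy [ 0.45 -0.38] F [1.6 2.  2.6] tip [0.6091 0.0169 0.154 ] yaw 27.73
```

drive_tool(moves=[5, 0, 0, 0, 0, 0, 0.8, 5, 0, 0, 0, 0, 0, 0])

```text
t: 33.3
tool_pos: [0.6091, 0.017, 0.4018]
orientation: [-1.644, -2.677, 0.0]
force: [1.9, 2.5, 1.8]
opening: 0.0137
gripper_force: 60.0
```

```bash
python3 m.py
```

```text
t 33.7 Mz 0.194 sd 0.038 Mxy [ 0.44 -0.42] F [1.9 2.2 1.4] tip [0.609  0.0169 0.154 ] yaw 26.93
```

The torque is 0.19 N m, which is firm and well below overtight. I release and rise.

drive_tool(moves=[50, 0, 0, 0, 0, 0, 0, 50, 0, 0, 0, 0, 0, 0, 50, 0, 0, 0, 0, 0, 0, 50, 0, 0, 0, 0, 0, 0, 50, 0, 0, -20, 0, 0, 0, 50, 0, 0, -40, 0, 0, 0, 50, 0, 0, -40, 0, 0, 0, 50, 0, 0, 0, 0, 0, 0])

```text
t: 34.5
tool_pos: [0.6095, 0.0168, 0.5095]
orientation: [1.638, 2.669, 0.008]
force: [-0.3, 0.3, 0.7]
opening: 0.0501
gripper_force: 0.0
```

```bash
python3 - <<'E'
from h import *
c=snap("wrist","w9"); P=cloud(c)
m=(P[...,2]>.2)&(P[...,2]<.26)&(np.hypot(P[...,0]-.609,P[...,1]-.0165)<.05)
print(m.sum(),rect(P[m][:,:2]),np.percentile(P[m][:,2],[5,50,95]))
q=P[m]; A=np.c_[q[:,:2]-q[:,:2].mean(0),np.ones(len(q))]; print("top tilt",np.linalg.lstsq(A,q[:,2],rcond=None)[0])
S=np.array([.609,.0165]); xh=np.array([np.cos(np.radians(9.7)),np.sin(np.radians(9.7))]); yh=np.array([-xh[1],xh[0]])
c=snap("scene","s9"); P=cloud(c); r=P[...,:2]-S; x=r@xh; y=r@yh
m=(abs(x)<.02)&(y<-.125)&(y>-.2)&(P[...,2]>.165)&(P[...,2]<.2)&(c["color"].max(-1)<60); print(rect(np.c_[x[m],y[m]]))
E
python3 r.py
```

```text
2102 (array([609.2,  17. ]), array([15.7, 79.3]), -60.2) [0.23935196 0.24123844 0.24256279]
top tilt [-0.03063304 -0.04421835  0.24095181]
(array([   4.3, -160.9]), array([15.2, 70.8]), -89.2)
34.6 [0.6092 0.0169 0.5035] tip [0.61   0.0168 0.2557] Ftool [-0.1 -0.2  0.1] M [-0.039  0.007  0.001] yaw 26.92 tilt [ 0.17 -0.02]
```

```bash
python3 -c "
from plant import robot
print(robot.close_job())"
```

```text
the job is handed in; nothing more can be done
None
```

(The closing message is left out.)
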